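Tuck in the flap of the slide folder

ROBOT

A 7-joint arm with a two-finger parallel gripper is mounted at the origin on a cart in front of the work surface, level with it; the furniture and walls round the work are solid. World frame = base frame: x ahead of the robot, y to its left, z up, the work surface at z = 0. Lengths are in m, angles in rad, forces in N, time in s.
With the tool pointing down it reaches from about 0.4 to 0.85 m from the base axis. Payload 10.4 kg.
Tool frame: the origin (TCP) lies at the centre of the arm's flange, where the gripper is bolted on; the fingertips stand 173 mm ahead of it and the grasp point (between the pads) lies 155 mm ahead of it; z points along the fingers, y is the line along which they close (so a half turn about z gives the same grasp; the last joint's range is limited). The gripper opens to 85 mm and grips with 20 to 120 N. Pads are 22 mm wide; open, the fingers measure 114 mm over their backs; the gripper's body (76 mm by 85 mm) begins 54 mm behind the grasp point. The pads swing forward as they close: fully open they stand 13 mm farther back than shut.
Start: joints at [1.135, 0.332, -0.065, 1.46, 0.022, 1.35, -0.088], TCP at [0.251, -0.573, 0.405] pointing down, gripper open.
Joint ranges: [-2.6, 2.6], [-0.5, 2.12], [-1.47, 1.34], [0.16, 2.42], [-1.27, 4.41], [0.06, 2.06], [-2.6, 2.6]. Speed limits (rad/s): [2.22, 2.22, 2.79, 2.79, 3.14, 3.14, 3.14].

INTERFACE

Orientations are given as a unit quaternion [x, y, z, w].
In Python, from workcell import manip, viewer, finder gives the robot as it stands.
- The arm moves only by the tool arm_command, never from a script. Its argument "plan" is a list of rows, each an object with "dp": the shift along the tool's x, y, z in mm, a list of three; "spin": the turn about the tool's z in rad. A call has 1 to 5 rows; each row shifts and turns the commanded pose from where the row before left it, along the tool's axes as they then stand; what a row does not reach is not made up. A row lasts 1/10 s, in which the tool goes at most 50 mm and 8.59 degrees, less where a joint would pass 70% of its speed; a pose out of reach is approached as far as the arm can. A call is refused whole if a number of a shift passes 50 or a number of a turn 0.15, either way. A call with a gripper value outside its range is refused whole. "grip" is the closure, from -1 (fully open) to 1 (shut), set as the call begins (left out, the last holds). The fingers move at their own pace and stop on an object; "newtons" is the grip in N (left out, the last holds). Time passes only in rows, so rows that do not move let the fingers close. It gives the time, the measured TCP pose, the force, the opening and the grip force at its end, in the units of the state.
- manip.get_obs(): the state, without advancing time (a new reading comes with each control period).
- viewer.camera(name): name is "scene" or "top" or "wrist"; returns the picture (384x512x3 uint8, blue, green, red); there is no depth.
- viewer.camera_params(name): a dict with "vertical_fov" (degrees; the focal length in pixels is half the picture's height over the tangent of half this angle, whatever the lens; pixels are square), "cx", "cy" (the principal point, pixels), "R" (3x3) and "t" (3): a world point X has camera coordinates R X + t; the wrist camera has in their place "T_tool_cam" (4x4, takes a point from camera to tool coordinates, whose origin is the TCP and whose axes are the flange's). Camera axes: x right, y down, z forward; pixel columns grow to the right and rows downward; lengths in m; the calibration is good to about 2 mm. A picture is of the moment at which its call begins: read the wrist's pose just before it. camera_params takes no time and is no camera call.
- manip.hand_in(): hands the job in; it is judged then, once.
Trained networks look in the newest picture that a camera, given by its name, has taken for a name from the list of things; names that differ only in an ending like _2 or _b are one class to them, and where a whole thing is asked for, a point or a joint stands for the part that bears it (a point fixed in the world has none). Each returns a list of dicts, best first, with "score" (0 to 1); they miss things now and then, are a little off and sometimes report something else, mostly with a low value. They report only what shows in the picture. A call takes as long as a camera call.
- finder.find_in(camera, thing): "position" ([x, y, z] in m, in world coordinates, good to about 4 mm: the middle of the surface that is visible of it).
The state is a dict: "clock": time; "joint_pos": joint angles; "joint_velocities": joint speeds; "tau": joint torques, N m; "position": TCP position; "ee_rot": TCP orientation; "ft_force": force on the tool from outside, world axes, zero at the start; "torque": the same for the moment, N m; "grip_width": opening from 0.0 (shut) to 1.0 (fully open); "grasp_force": force on a finger pad.
Only numpy, scipy, OpenCV 4.12 (cv2) and the standard library are available. Lean on these libraries where they do the work, as an engineer would, in place of code of your own. Each camera call takes 0.05 s, during which the arm holds its last target. There are 200 camera calls.

TASK

Close the white slide folder: with a fingertip on the outside of its open flap, fold the flap over the slides, press it down flat and, still holding it down, push it along as far as it goes so that its free edge is tucked beneath the folder's lip and stays shut when you let go. Only push and press: do not take hold of the flap, do not touch its inner face or the slides, and leave the things round about where they are.

Things in the scene. Friction and masses are not known exactly. Their poses are not given: they have to be found in the camera images.
- folder: White plastic slide folder, a shallow open tray 142 mm (its x) by 100 mm (its y), fixed to the bench. Origin: centre of its underside; z up. A flap is hinged across the -x end, on a pin 16.5 mm above the bench between two cheeks 22 mm high; a fixed lip runs across the +x end. +x is the way to push the flap home. Side walls are 14 mm high.
- flap (a joint): Flap angle, rad: 0 = folded flat upon the tray, 1.57 = upright, more = leaning back away from the lip; starts at 1.5 to 2.1, stops at 2.3. Stiff plate, 110 mm from hinge to free edge, 90 mm wide, 4 mm thick, centred on the hinge axis. Stays put when over about 1 rad open; let go flat but untucked, it springs up to about 0.9. Pressing it flat takes 2 to 3 N, 60 mm from the hinge.
- flap_slide (a joint): How far flap and hinge pin have slid along slots towards the lip, m: starts at 0 to 0.001, stops at 0.013 (home). Friction 3 N; stays where left. With the flap flat, its free edge is 3 mm short of the lip at 0 and 10 mm beneath it at 0.013. If slid over about 3 mm before the flap is flat, the edge lands on top of the lip and cannot be tucked.
- flap_hinge (a point): Middle of the flap's hinge axis (moves with the slide); the axis runs along the folder's y.
- flap_edge (a point): Middle of the flap's free edge, 110 mm from the hinge, mid-thickness. Frame of the flap: x from hinge to free edge, z out of its outer face (the face that is up when shut, and turned away from the lip when open).
- flap_step (a point): Foot of the finger step on the flap's outer face, 70 mm from the hinge, mid-width; frame as flap_edge. The step is a ridge 84 mm wide, 7 mm high above the face, upright on the side towards the hinge and sloping to nothing towards the free edge. Rest a fingertip on the face between hinge and step and push against the upright side.
- lip_edge (a point): Middle of the lower front edge of the fixed lip: 100 mm wide (along the folder's y), 4 mm thick, underside 22.5 mm and top 26.5 mm above the bench, overhanging 14 mm from the end wall towards the hinge. The flat flap's top is 18.5 mm above the bench, so 4 mm of room is left above it.
- slides_a: Stack of glass slides, 28x77x8 mm, lying loose in the folder's tray; origin at the centre of its underside.
- pen_3: Bystander: red and white felt pen, 135 mm long, 16 mm thick, lying beside the folder; loose; origin at the centre of its underside.
- cassette_2: Bystander: small green tissue cassette with a wax block, 29x40x12 mm, near the lip end of the folder; loose; origin at the centre of its underside.
- mould_a: Bystander: small steel base mould, 31x43x12 mm; loose; origin at the centre of its underside.
- dropper_0: Bystander: brown dropper bottle, 36 mm across, 108 mm tall; loose; origin at the centre of its underside.
- label_roll: Bystander: roll of white labels, 62 mm across, 26 mm tall; loose; origin at the centre of its underside.
- forceps_a: Bystander: steel forceps, 127 mm long, 9 mm high, lying to the left of the folder; loose; origin at the centre of its underside.

How it is judged:
By the outcome, as a careful person would: the job done as asked, in the order asked, and still so for the second after the job is handed in, with the robot touching nothing.
It also fails if it takes over 40 s, if anything falls off the work surface, if the arm or the gripper's body presses on something with over 40 N, if the wrist force passes 120 N, or if a joint passes its speed limit or range.

## Working session

There is one attempt and no reset: what is moved stays moved. The work goes in short steps, Python scripts to look and compute and a tool call to move; the robot and the scene stay as the last step left them, time stands still between calls to the robot, and variables do not carry over. Pictures are saved under pics/ and viewed, at most 10 in all, crops included, and the job is handed in when it is done.

Besides the shell and the picture viewer there is one more tool, called after ">>>" as name(argument=value, ...) on one line, values as JSON. arm_command: Moves the arm, as the interface text tells. Its arguments: {"type":"object","properties":{"plan":{"type":"array","items":{"type":"object","properties":{"dp":{"type":"array","items":{"type":"number"}},"spin":{"type":"number"}}}},"grip":{"type":"number"},"newtons":{"type":"number"}},"required":["plan"]}

```bash
ls; mkdir -p pics
cat > h.py <<'E'
from workcell import manip, viewer, finder
import numpy as np, cv2
from scipy.spatial.transform import Rotation as Ro
E
python3 - <<'E'
from h import *
o=manip.get_obs(); print({k:np.round(v,3) for k,v in o.items()})
for c in ["scene","top"]:
    cv2.imwrite(f"pics/{c}0.png",viewer.camera(c))
    for t in ["folder","flap_hinge","flap_edge","flap_step","lip_edge","flap","slides_a","pen_3","cassette_2","dropper_0","label_roll","forceps_a","mould_a"]:
        try: r=finder.find_in(c,t)
        except Exception as e: print(t,e); continue
        print(c,t,[(np.round(x["position"],3).tolist(),round(x["score"],2)) for x in r[:2]])
p=[cv2.imread(f"pics/{c}0.png") for c in ["scene","top"]]
E
```

```text
pics
{'clock': np.float64(0.0), 'joint_pos': array([ 1.135,  0.333, -0.065,  1.461,  0.022,  1.35 , -0.089]), 'joint_velocities': array([ 0.   , -0.001, -0.   ,  0.001,  0.001, -0.   ,  0.   ]), 'tau': array([-0.0000e+00, -6.2542e+01,  4.9000e-02, -3.9161e+01,  1.6000e-02,
        1.0000e-02, -0.0000e+00]), 'position': array([ 0.251, -0.572,  0.404]), 'ee_rot': array([ 0.979,  0.205, -0.   , -0.001]), 'ft_force': array([-0.582,  0.192, -1.093]), 'torque': array([ 0.028,  0.045, -0.007]), 'grasp_force': np.float64(0.0), 'grip_width': np.float64(1.0)}
scene folder [([0.449, 0.132, 0.022], 0.8)]
scene flap_hinge [([0.428, 0.162, 0.072], 0.77), ([0.451, 0.13, 0.021], 0.38)]
scene flap_edge [([0.429, 0.162, 0.072], 0.8)]
scene flap_step [([0.428, 0.159, 0.07], 0.63)]
scene lip_edge [([0.445, 0.128, 0.026], 0.71), ([0.433, 0.16, 0.077], 0.37)]
scene flap [([0.429, 0.161, 0.079], 0.97)]
scene slides_a [([0.452, 0.097, 0.011], 0.74)]
scene pen_3 [([0.541, 0.113, 0.016], 0.76)]
scene cassette_2 [([0.526, -0.012, 0.01], 0.64)]
scene dropper_0 [([0.449, 0.132, 0.025], 0.65), ([0.676, 0.141, 0.052], 0.56)]
scene label_roll [([0.666, 0.2, 0.026], 0.82), ([0.445, 0.336, 0.005], 0.67)]
scene forceps_a [([0.446, 0.339, 0.005], 0.65)]
scene mould_a [([0.647, 0.073, 0.009], 0.81)]
top folder [([0.45, 0.109, 0.012], 0.73)]
top flap_hinge [([0.429, 0.16, 0.079], 0.86), ([0.449, 0.109, 0.01], 0.24)]
top flap_edge [([0.431, 0.164, 0.078], 0.63)]
top flap_step [([0.434, 0.163, 0.079], 0.89), ([0.43, 0.162, 0.081], 0.7)]
top lip_edge [([0.449, 0.106, 0.008], 0.79), ([0.434, 0.335, 0.004], 0.48)]
top flap [([0.427, 0.159, 0.077], 0.97)]
top slides_a [([0.454, 0.098, 0.016], 0.97)]
top pen_3 [([0.539, 0.122, 0.01], 0.66)]
top cassette_2 [([0.529, -0.006, 0.009], 0.8)]
top dropper_0 [([0.679, 0.152, 0.051], 0.71)]
top label_roll [([0.666, 0.212, 0.023], 0.69)]
top forceps_a []
top mould_a [([0.646, 0.066, 0.005], 0.76)]
```

View pics/scene0.png

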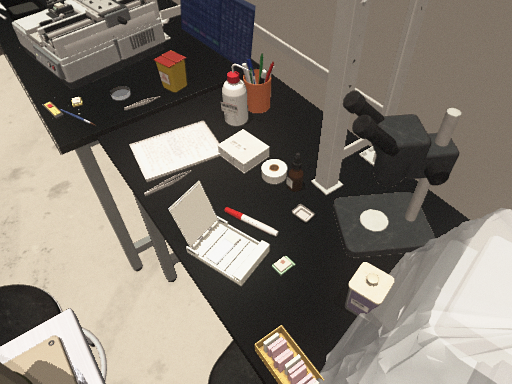

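View pics/top0.png

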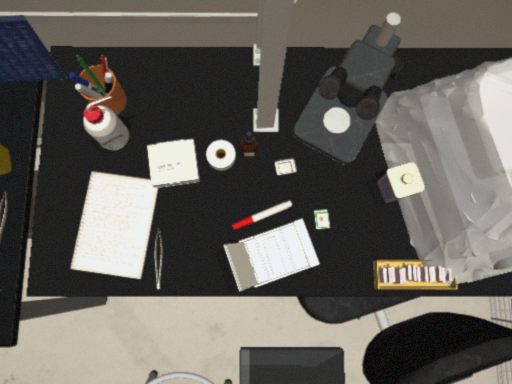

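Run:
```python
from h import *
for c in ["scene","top"]:
    p=viewer.camera_params(c); print({k:np.round(v,3).tolist() for k,v in p.items()})
print(viewer.camera_params("wrist"))
```

```text
{'vertical_fov': 50.936, 'cx': 262.686, 'cy': 193.674, 'R': [[0.812, -0.584, -0.014], [-0.444, -0.601, -0.664], [0.379, 0.545, -0.748]], 't': [-0.395, 0.377, 0.623]}
{'vertical_fov': 47.274, 'cx': 251.858, 'cy': 191.258, 'R': [[0.002, -1.0, 0.006], [-0.981, -0.003, -0.192], [0.192, -0.006, -0.981]], 't': [0.139, 0.581, 0.842]}
{'vertical_fov': 70.36869786375141, 'cx': 255.2141108538843, 'cy': 191.01862388284775, 'T_tool_cam': array([[ 1.07535238e-03, -9.56383190e-01, -2.92113055e-01,
         7.46476905e-02],
       [ 9.99999420e-01,  1.01283112e-03,  3.65259602e-04,
         6.87721052e-04],
       [-5.34669493e-05, -2.92113278e-01,  9.56383725e-01,
         3.08411419e-02],
       [ 0.00000000e+00,  0.00000000e+00,  0.00000000e+00,
         1.00000000e+00]])}
```

The flap stands open at the left (+y) end of the folder (top px ~228-255, 240-290). The lip is at the right (~310, 245), the red pen lies just beyond, and the cassette is near the lip. I'll zoom in on both views.

Run:
```python
from h import *
a=cv2.imread("pics/scene0.png")[175:290,160:280]; b=cv2.imread("pics/top0.png")[205:300,215:335]
a=cv2.resize(a,None,fx=5,fy=5,interpolation=cv2.INTER_CUBIC); b=cv2.resize(b,None,fx=6,fy=6,interpolation=cv2.INTER_CUBIC)
cv2.imwrite("pics/ca.png",a); cv2.imwrite("pics/cb.png",b)
```

```text
(no output)
```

View pics/ca.png

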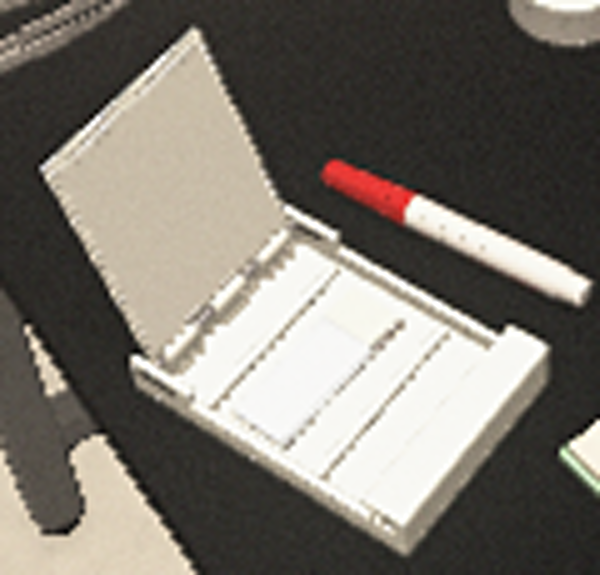

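View pics/cb.png

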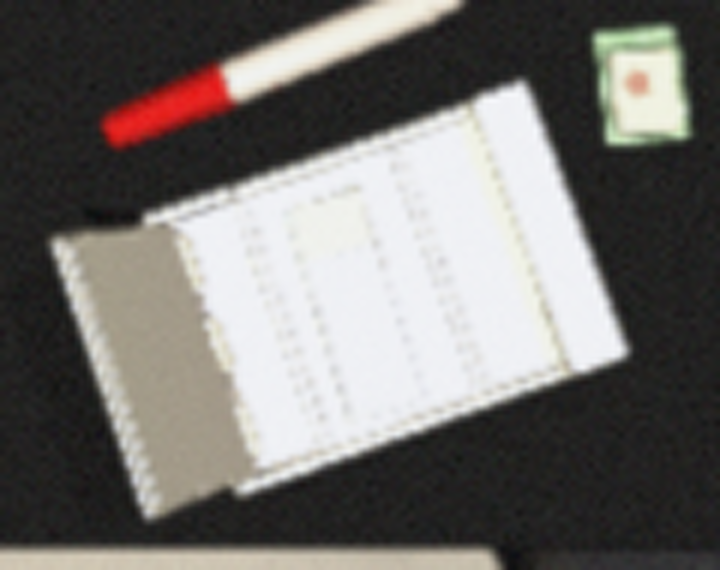

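The scene crop shows the flap's inner face with edge corners at about (52,180) and (203,38), and lip outer corners at (548,348) and (403,540). The top crop shows lip corners at (527,80), (628,352), (472,103) and (572,372), and flap inner edge corners at about (73,238) and (158,515). Next I'll fit the folder pose and flap angle.

```bash
cat >> h.py <<'E'
def proj(c,X):
    p=viewer.camera_params(c); f=192/np.tan(np.radians(p["vertical_fov"]/2))
    q=np.array(X)@np.array(p["R"]).T+p["t"]; return q[:,:2]/q[:,2:]*f+[p["cx"],p["cy"]]
def flap(a,u,v,w,s=0.0005): # folder coords of flap-frame point
    return [-0.056+s+u*np.cos(a)-w*np.sin(a), v, 0.0165+u*np.sin(a)+w*np.cos(a)]
def world(P,F):
    c,s=np.cos(P[2]),np.sin(P[2]); F=np.atleast_2d(F)
    return np.c_[P[0]+c*F[:,0]-s*F[:,1],P[1]+s*F[:,0]+c*F[:,1],F[:,2]]
E
python3 - <<'E'
from h import *
from scipy.optimize import least_squares
L=[[.071,.05,.0265],[.071,-.05,.0265],[.057,.05,.0265],[.057,-.05,.0265]]
tp=np.array([[527,80],[628,352],[472,103],[572,372],[73,238],[158,515]])/6+[215,205]
sp=np.array([[548,348],[403,540],[203,38],[52,180]])/5+[160,175]
def res(q,full=False):
    fl=[flap(q[3],.11,.045,-.002),flap(q[3],.11,-.045,-.002)]
    r=np.r_[proj("top",world(q,L+fl))-tp, proj("scene",world(q,L[:2]+fl))-sp]
    return r.ravel()
s=least_squares(res,[.45,.1,-1.4,1.8],loss="soft_l1"); q=s.x
print(q, res(q).reshape(-1,2).round(1).tolist())
for n,f in dict(hinge=flap(q[3],0,0,0),edge=flap(q[3],.11,0,0),step=flap(q[3],.07,0,.002),lip=[.057,0,.0225]).items(): print(n,world(q,f).round(4))
np.save("q.npy",q)
E
```

```text
[ 0.45733876  0.08473829 -1.22674962  1.93453035] [[-0.6, 0.4], [-0.1, 0.7], [2.3, -1.2], [2.9, -0.3], [-0.5, -0.6], [1.5, 0.1], [-0.2, 0.1], [-0.5, -2.2], [-0.1, -0.4], [-0.8, -0.1]]
hinge [[0.4386 0.137  0.0165]]
edge [[0.4254 0.1738 0.1193]]
step [[0.4296 0.1622 0.0812]]
lip [[0.4766 0.0311 0.0225]]
```

The fit is consistent. I'll look through the wrist camera to check for clutter on the way, and refit with the lip width left free.

Run:
```python
from h import *
cv2.imwrite("pics/w0.png",viewer.camera("wrist"))
from scipy.optimize import least_squares
tp=np.array([[527,80],[628,352],[472,103],[572,372],[73,238],[158,515]])/6+[215,205]
sp=np.array([[548,348],[403,540],[203,38],[52,180]])/5+[160,175]
def res(q):
    d=q[4]; L=[[.071,.05,.0265],[.071,-.05,.0265],[.057-d,.05,.0265],[.057-d,-.05,.0265]]
    fl=[flap(q[3],.11,.045,-.002,.0005-d),flap(q[3],.11,-.045,-.002,.0005-d)]
    return np.r_[proj("top",world(q,L+fl))-tp, proj("scene",world(q,L[:2]+fl))-sp].ravel()
q=least_squares(res,[.45,.1,-1.4,1.8,0],loss="soft_l1").x
print(q.round(4), res(q).round(1).tolist(), world(q,flap(q[3],0,0,0,.0005-q[4])))
```

```text
[ 0.4577  0.0836 -1.2242  1.8783  0.0065] [-0.1, 0.2, 0.5, 0.4, -0.1, -0.4, 0.5, 0.5, -0.2, -0.6, 1.9, 0.2, 0.2, 0.3, 0.1, -1.8, -0.2, -0.9, -0.9, -0.4] [[0.43659069 0.14188996 0.0165    ]]
```

View pics/w0.png

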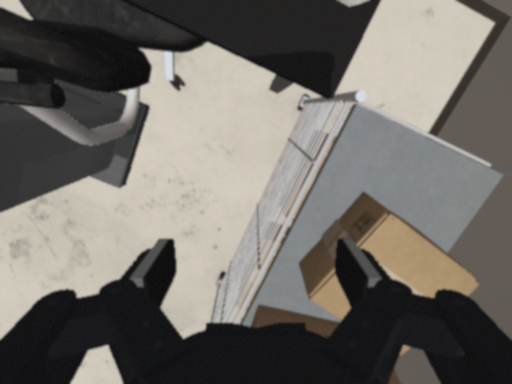

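The wrist view shows floor, a chair at upper left and a cart with boxes. The arm starts off the bench, so I'll climb and swing around high. The refit puts the hinge at about (0.437, 0.142) with a flap angle of about 1.88.

```bash
cat >> h.py <<'E'
def state():
    o=manip.get_obs(); p=np.array(o["position"]); R=Ro.from_quat(o["ee_rot"]).as_matrix()
    return o,p,np.arctan2(R[1,0],R[0,0])
def rows(targets, yawT=None, step=45, spin=.14):
    "world waypoints -> rows in tool axes"
    o,p,y=state(); print("t",round(float(o["clock"]),2),"p",p.round(3),"yaw",round(y,3)); out=[]
    for T in targets:
        T=np.array(T,float); n=int(np.ceil(np.linalg.norm(T-p)*1000/step)); d=(T-p)*1000/max(n,1)
        for _ in range(n):
            s=0 if yawT is None else float(np.clip(-(yawT-y),-spin,spin))
            c,si=np.cos(y),np.sin(y)
            out.append(([int(round(d[0]*c+d[1]*si)),int(round(d[0]*si-d[1]*c)),int(round(-d[2]))],round(s,2))); y-=s
        p=T
    for i,r in enumerate(out): print(r, "--" if i%5==4 else "")
E
python3 -c "
from h import *
rows([[.26,-.56,.48],[.31,-.32,.50],[.41,-.1,.48],[.405,.22,.40]],1.917)"
```

```text
t 1.45 p [ 0.251 -0.573  0.405] yaw 0.413
([7, -4, -38], -0.14) 
([7, -3, -38], -0.14) 
([32, -25, -3], -0.14) 
([35, -21, -3], -0.14) 
([38, -16, -3], -0.14) --
([40, -10, -3], -0.14) 
([41, -5, -3], -0.14) 
([41, 1, -3], -0.14) 
([37, 15, 3], -0.14) 
([35, 20, 3], -0.14) --
([32, 25, 3], -0.1) 
([29, 28, 3], -0.0) 
([29, 28, 3], -0.0) 
([29, 28, 3], -0.0) 
([38, 13, 10], -0.0) --
([38, 13, 10], -0.0) 
([38, 13, 10], -0.0) 
([38, 13, 10], -0.0) 
([38, 13, 10], -0.0) 
([38, 13, 10], -0.0) --
([38, 13, 10], -0.0) 
([38, 13, 10], -0.0)
```

>>> arm_command(plan=[{"dp": [7, -4, -38], "spin": -0.14}, {"dp": [7, -3, -38], "spin": -0.14}, {"dp": [32, -25, -3], "spin": -0.14}, {"dp": [35, -21, -3], "spin": -0.14}, {"dp": [38, -16, -3], "spin": -0.14}], grip=1, newtons=60)

```text
clock: 1.95
position: [0.285, -0.4382, 0.49]
ee_rot: [0.848, 0.53, -0.0, 0.0]
ft_force: [-0.4, 0.1, 0.0]
grip_width: 0.144
grasp_force: 0.0
```

>>> arm_command(plan=[{"dp": [40, -10, -3], "spin": -0.14}, {"dp": [41, -5, -3], "spin": -0.14}, {"dp": [41, 1, -3], "spin": -0.14}, {"dp": [37, 15, 3], "spin": -0.14}, {"dp": [35, 20, 3], "spin": -0.14}])

```text
clock: 2.45
position: [0.3426, -0.2438, 0.4931]
ee_rot: [0.615, 0.789, -0.0, 0.001]
ft_force: [0.3, 0.3, -0.5]
grip_width: 0.002
grasp_force: 0.0
```

```bash
python3 -c "
from h import *
rows([[.41,-.1,.48],[.405,.22,.40]],1.917)"
```

```text
t 2.45 p [ 0.343 -0.244  0.493] yaw 1.818
([31, 25, 3], -0.1) 
([28, 28, 3], -0.0) 
([28, 28, 3], -0.0) 
([28, 28, 3], -0.0) 
([38, 13, 10], -0.0) --
([38, 13, 10], -0.0) 
([38, 13, 10], -0.0) 
([38, 13, 10], -0.0) 
([38, 13, 10], -0.0) 
([38, 13, 10], -0.0) --
([38, 13, 10], -0.0) 
([38, 13, 10], -0.0)
```

>>> arm_command(plan=[{"dp": [31, 25, 3], "spin": -0.1}, {"dp": [28, 28, 3], "spin": 0}, {"dp": [28, 28, 3], "spin": 0}, {"dp": [28, 28, 3], "spin": 0}, {"dp": [38, 13, 10], "spin": 0}])

```text
clock: 2.95
position: [0.4109, -0.0604, 0.4712]
ee_rot: [0.576, 0.817, 0.001, 0.001]
ft_force: [0.7, -0.2, 0.2]
grip_width: 0.002
grasp_force: 0.0
```

>>> arm_command(plan=[{"dp": [38, 13, 10], "spin": 0}, {"dp": [38, 13, 10], "spin": 0}, {"dp": [38, 13, 10], "spin": 0}, {"dp": [38, 13, 10], "spin": 0}, {"dp": [38, 13, 10], "spin": 0}])

```text
clock: 3.45
position: [0.4068, 0.1406, 0.4206]
ee_rot: [0.577, 0.817, 0.0, 0.001]
ft_force: [0.3, -0.1, -0.9]
grip_width: 0.0
grasp_force: 0.0
```

>>> arm_command(plan=[{"dp": [38, 13, 10], "spin": 0}, {"dp": [38, 13, 10], "spin": 0}, {"dp": [0, 0, 0], "spin": 0}])

```text
clock: 3.75
position: [0.4049, 0.2236, 0.4]
ee_rot: [0.574, 0.819, 0.001, -0.001]
ft_force: [0.5, 0.0, 0.7]
grip_width: 0.001
grasp_force: 0.0
```

Run:
```python
from h import *
o,p,y=state(); print(p,y,o["joint_pos"].round(2) if hasattr(o["joint_pos"],"round") else o["joint_pos"],o["ft_force"])
im=viewer.camera("wrist"); cv2.imwrite("pics/w1.png",im)
```

```text
[0.40485823 0.22364289 0.40001428] 1.9193660746731438 [ 0.51  0.05 -1.12  1.83  0.04  1.29 -0.27] [0.54555367 0.01739326 0.71054939]
```

View pics/w1.png

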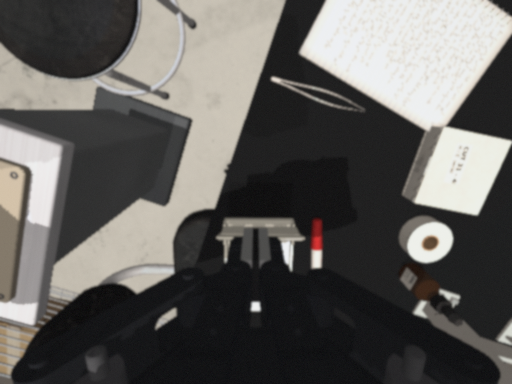

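The flap's free edge shows at about px (217-302, 218-240) with the closed fingertips in front of it (~255, 230). I'll check the model projection against this view.

```bash
cat >> h.py <<'E'
Q=np.array([.4577,.0836,-1.2242,1.8783]); S0=-.006
def wproj(X,p,R):
    c=viewer.camera_params("wrist"); T=np.eye(4); T[:3,:3]=R; T[:3,3]=p; M=np.linalg.inv(T@c["T_tool_cam"])
    q=np.atleast_2d(X)@M[:3,:3].T+M[:3,3]; f=192/np.tan(np.radians(c["vertical_fov"]/2)); return q[:,:2]/q[:,2:]*f+[c["cx"],c["cy"]]
E
python3 - <<'E'
from h import *
o,p,y=state(); R=Ro.from_quat(o["ee_rot"]).as_matrix()
for n,f in dict(eo_p=flap(Q[3],.11,.045,.002,S0),eo_m=flap(Q[3],.11,-.045,.002,S0),ei_p=flap(Q[3],.11,.045,-.002,S0),ei_m=flap(Q[3],.11,-.045,-.002,S0),ridge=flap(Q[3],.07,.042,.009,S0)).items(): print(n,world(Q,f).round(3),wproj(world(Q,f),p,R).round(0))
for d in ([.011,.0,.173],[-.011,0,.173],[.011,.0145,.173]): print("tip",wproj(p+R@np.array(d),p,R).round(0))
im=cv2.imread("pics/w1.png")[195:285,195:325]; cv2.imwrite("pics/w1c.png",cv2.resize(im,None,fx=6,fy=6,interpolation=cv2.INTER_CUBIC))
E
```

```text
eo_p [[0.467 0.19  0.121]] [[302. 237.]]
eo_m [[0.382 0.16  0.121]] [[213. 237.]]
ei_p [[0.468 0.187 0.122]] [[302. 241.]]
ei_m [[0.384 0.156 0.122]] [[213. 241.]]
ridge [[0.466 0.184 0.08 ]] [[294. 226.]]
tip [[255. 224.]]
tip [[255. 258.]]
tip [[280. 224.]]
```

View pics/w1c.png

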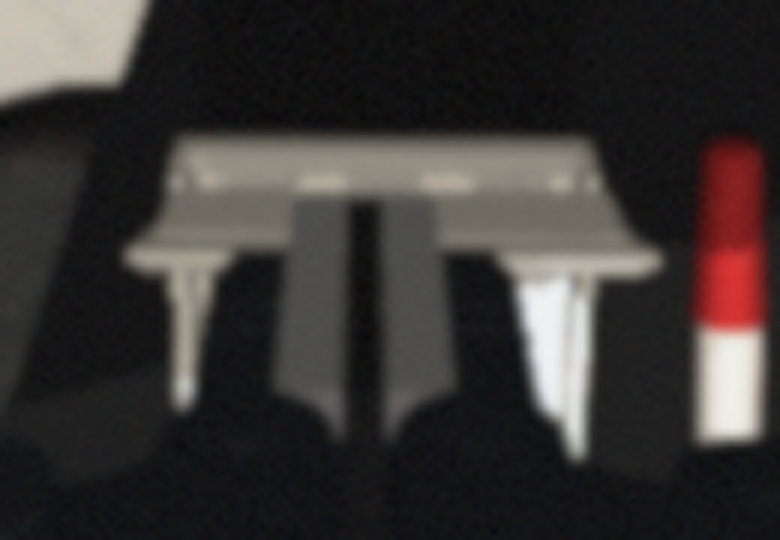

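The match is good: predicted corners (213/302, 237) against seen (216/305, 238). The tip is centred on the flap and behind it, so I'll descend behind the flap.

>>> arm_command(plan=[{"dp": [0, 2, 40]}, {"dp": [0, 0, 40]}, {"dp": [0, 0, 40]}, {"dp": [-10, 0, 32]}, {"dp": [0, 0, 0]}])

```text
invalid input at $.plan[0]: expected keys dp, spin
```

>>> arm_command(plan=[{"dp": [-10, 0, 0]}, {"dp": [-10, 0, 0]}, {"dp": [-10, 0, 0]}, {"dp": [0, 0, 0]}])

```text
invalid input at $.plan[0]: expected keys dp, spin
```

```bash
cat >> h.py <<'E'
def XZ():
    o,p,y=state(); d=p[:2]-Q[:2]; c,s=np.cos(Q[2]),np.sin(Q[2])
    print("t",o["clock"],"leadX mm",round(1000*(c*d[0]+s*d[1]+.062+.011),1),"Y",round(1000*(-s*d[0]+c*d[1]),1),"tipZ",round(1000*(p[2]-.173),1),"F",np.round(o["ft_force"],1))
E
python3 -c "
from h import *
XZ()
cv2.imwrite('pics/s1.png',cv2.resize(viewer.camera('scene')[150:300,140:300],None,fx=4,fy=4))"
```

```text
t 3.8 leadX mm -74.3 Y -2.2 tipZ 227.3 F [ 0.3 -0.6 -0.5]
```

View pics/s1.png

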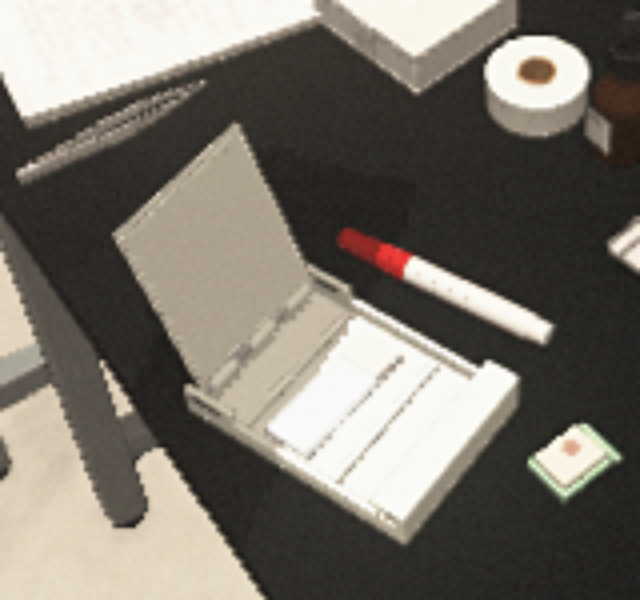

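Those moves were refused because they lacked "spin", so the flap is untouched in the picture. I'll resend them with it.

>>> arm_command(plan=[{"dp": [0, 2, 40], "spin": 0}, {"dp": [0, 0, 40], "spin": 0}, {"dp": [0, 0, 40], "spin": 0}, {"dp": [-10, 0, 32], "spin": 0}, {"dp": [0, 0, 0], "spin": 0}])

```text
clock: 4.35
position: [0.4111, 0.2075, 0.2456]
ee_rot: [0.578, 0.816, -0.003, -0.001]
ft_force: [-0.0, 0.6, 0.7]
grip_width: -0.0
grasp_force: 0.0
```

>>> arm_command(plan=[{"dp": [-10, 0, 0], "spin": 0}, {"dp": [-10, 0, 0], "spin": 0}, {"dp": [-10, 0, 0], "spin": 0}, {"dp": [0, 0, 0], "spin": 0}])

```text
clock: 4.75
position: [0.4228, 0.1805, 0.2497]
ee_rot: [0.578, 0.816, 0.0, 0.001]
ft_force: [0.6, -0.7, -0.9]
grip_width: 0.002
grasp_force: 0.0
```

```bash
python3 -c "
from h import *
XZ()"
```

```text
t 4.75 leadX mm -30.0 Y 0.1 tipZ 76.7 F [ 0.6 -0.7 -0.9]
```

>>> arm_command(plan=[{"dp": [-7, 0, 0], "spin": 0}, {"dp": [-7, 0, 1], "spin": 0}, {"dp": [-7, 0, 1], "spin": 0}, {"dp": [-7, 0, 1], "spin": 0}, {"dp": [0, 0, 0], "spin": 0}])

```text
clock: 5.25
position: [0.4314, 0.1548, 0.2454]
ee_rot: [0.577, 0.817, -0.0, -0.0]
ft_force: [-0.3, -0.6, -0.7]
grip_width: -0.001
grasp_force: 0.0
```

```bash
python3 -c "
from h import *
XZ()
a=cv2.resize(viewer.camera('scene')[120:300,120:300],None,fx=2.2,fy=2.2);b=cv2.resize(viewer.camera('wrist')[100:384,100:400],(400,396))
cv2.imwrite('pics/s2.png',np.hstack([a[:396],b]))"
```

```text
t 5.25 leadX mm -2.9 Y -0.6 tipZ 72.4 F [-0.3 -0.6 -0.7]
```

View pics/s2.png

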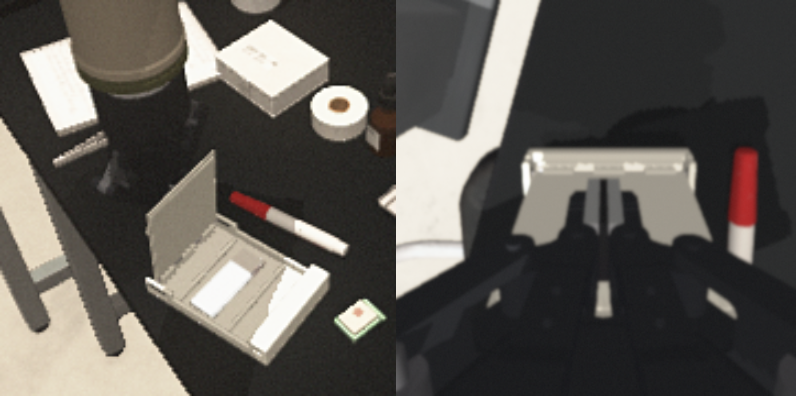

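The flap has swung up near vertical with the finger behind it, and nothing else has moved. Next I'll follow the arc down.

>>> arm_command(plan=[{"dp": [-10, 0, 0], "spin": 0}, {"dp": [-11, 0, 3], "spin": 0}, {"dp": [-10, 0, 5], "spin": 0}, {"dp": [-9, 0, 7], "spin": 0}, {"dp": [0, 0, 0], "spin": 0}])

```text
clock: 5.85
position: [0.4447, 0.1163, 0.2296]
ee_rot: [0.577, 0.816, -0.001, -0.0]
ft_force: [-0.8, 0.4, -0.7]
grip_width: -0.0
grasp_force: 0.0
```

```bash
python3 -c "
from h import *
XZ()
a=cv2.resize(viewer.camera('scene')[120:300,120:300],None,fx=2.2,fy=2.2);b=cv2.resize(viewer.camera('wrist')[100:384,100:400],(400,396))
cv2.imwrite('pics/s3.png',np.hstack([a[:396],b]))"
```

```text
t 5.85 leadX mm 37.8 Y -1.1 tipZ 56.6 F [-0.8  0.4 -0.7]
```

View pics/s3.png

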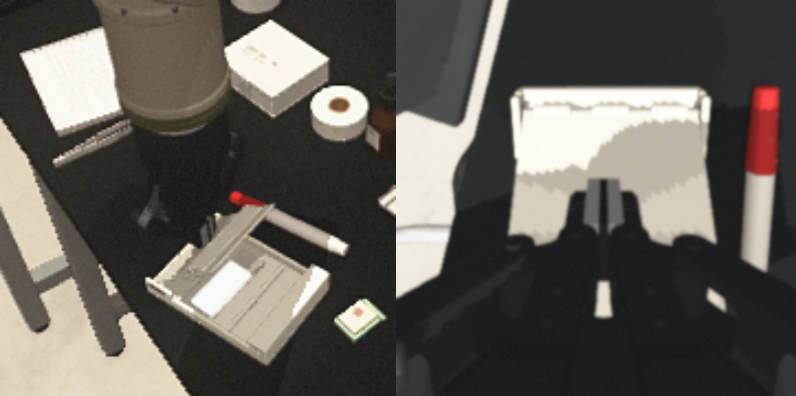

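The flap is folding at about 0.75 rad with the tip on its outer face, between hinge and step. I'll continue down with force monitoring.

>>> arm_command(plan=[{"dp": [-6, 0, 7], "spin": 0}, {"dp": [-6, 0, 9], "spin": 0}, {"dp": [-3, 0, 10], "spin": 0}, {"dp": [-1, 0, 8], "spin": 0}, {"dp": [0, 0, 0], "spin": 0}])

```text
clock: 6.45
position: [0.4494, 0.1027, 0.1954]
ee_rot: [0.577, 0.817, -0.001, -0.001]
ft_force: [0.1, -0.4, 0.1]
grip_width: 0.002
grasp_force: 0.4
```

>>> arm_command(plan=[{"dp": [0, 0, 2], "spin": 0}, {"dp": [0, 0, 2], "spin": 0}, {"dp": [0, 0, 0], "spin": 0}])

```text
clock: 6.75
position: [0.4497, 0.1032, 0.1926]
ee_rot: [0.576, 0.817, -0.0, -0.0]
ft_force: [-0.7, -1.3, 0.4]
grip_width: -0.002
grasp_force: 0.4
```

```bash
python3 -c "
from h import *
XZ()"
```

```text
t 6.75 leadX mm 51.9 Y -0.9 tipZ 19.6 F [-0.7 -1.3  0.4]
```

>>> arm_command(plan=[{"dp": [0, 0, 2], "spin": 0}, {"dp": [0, 0, 0], "spin": 0}])

```text
clock: 6.95
position: [0.45, 0.1033, 0.1912]
ee_rot: [0.576, 0.817, -0.0, 0.0]
ft_force: [-3.8, -1.5, 12.0]
grip_width: 0.001
grasp_force: 5.9
```

>>> arm_command(plan=[{"dp": [0, 0, 2], "spin": 0}, {"dp": [0, 0, 0], "spin": 0}])

```text
clock: 7.15
position: [0.4503, 0.1035, 0.1901]
ee_rot: [0.576, 0.817, -0.0, 0.001]
ft_force: [-8.6, -4.6, 26.6]
grip_width: 0.002
grasp_force: 13.1
```

The flap is flat: contact at tip z≈18 mm and the force is rising steeply. I'll ease the press a little and push along.

>>> arm_command(plan=[{"dp": [0, 0, -2], "spin": 0}, {"dp": [-4, 0, 0], "spin": 0}, {"dp": [-4, 0, 0], "spin": 0}, {"dp": [0, 0, 0], "spin": 0}])

```text
clock: 7.55
position: [0.4528, 0.0958, 0.1913]
ee_rot: [0.576, 0.817, 0.0, 0.0]
ft_force: [-3.8, -0.6, 9.9]
grip_width: -0.002
grasp_force: 5.3
```

>>> arm_command(plan=[{"dp": [-4, 0, 0], "spin": 0}, {"dp": [-4, 0, 0], "spin": 0}, {"dp": [0, 0, 0], "spin": 0}])

```text
clock: 7.85
position: [0.4555, 0.0888, 0.1914]
ee_rot: [0.576, 0.817, 0.001, 0.0]
ft_force: [-2.1, 1.9, 8.3]
grip_width: -0.0
grasp_force: 4.3
```

```bash
python3 -c "
from h import *
XZ()"
```

```text
t 7.85 leadX mm 67.4 Y -0.3 tipZ 18.4 F [-2.1  1.9  8.3]
```

>>> arm_command(plan=[{"dp": [-4, 0, 0.5], "spin": 0}, {"dp": [-4, 0, 0], "spin": 0}, {"dp": [0, 0, 0], "spin": 0}])

```text
clock: 8.15
position: [0.4585, 0.0816, 0.1911]
ee_rot: [0.576, 0.817, 0.001, 0.0]
ft_force: [-1.8, 3.7, 9.4]
grip_width: 0.001
grasp_force: 4.5
```

>>> arm_command(plan=[{"dp": [-4, 0, 0], "spin": 0}, {"dp": [0, 0, 0], "spin": 0}])

```text
clock: 8.35
position: [0.4598, 0.0777, 0.191]
ee_rot: [0.576, 0.817, 0.001, 0.0]
ft_force: [-0.9, 2.8, 8.1]
grip_width: 0.004
grasp_force: 4.2
```

```bash
python3 -c "
from h import *
XZ()"
```

```text
t 8.35 leadX mm 79.2 Y -0.0 tipZ 18.0 F [-0.9  2.8  8.1]
```

>>> arm_command(plan=[{"dp": [-4, 0, 0], "spin": 0}, {"dp": [0, 0, 0], "spin": 0}])

```text
clock: 8.55
position: [0.4608, 0.0748, 0.1909]
ee_rot: [0.576, 0.818, 0.002, -0.0]
ft_force: [-2.7, 7.9, 6.8]
grip_width: 0.001
grasp_force: 10.0
```

>>> arm_command(plan=[{"dp": [-3, 0, 0], "spin": 0}, {"dp": [0, 0, 0], "spin": 0}])

```text
clock: 8.75
position: [0.4611, 0.0741, 0.1909]
ee_rot: [0.575, 0.818, 0.003, -0.001]
ft_force: [-4.9, 16.9, 7.0]
grip_width: 0.001
grasp_force: 12.3
```

>>> arm_command(plan=[{"dp": [-3, 0, 0], "spin": 0}, {"dp": [0, 0, 0], "spin": 0}])

```text
clock: 8.95
position: [0.4614, 0.0733, 0.1907]
ee_rot: [0.574, 0.819, 0.004, -0.003]
ft_force: [-7.9, 26.6, 6.2]
grip_width: -0.001
grasp_force: 16.9
```

```bash
python3 -c "
from h import *
XZ()"
```

```text
t 8.95 leadX mm 84.0 Y -0.0 tipZ 17.7 F [-7.9 26.6  6.2]
```

A hard stop at lead ≈ 83 mm from the hinge matches 70 + 13 mm, so the flap is home. I'll unload the push, lift off and check.

>>> arm_command(plan=[{"dp": [6, 0, 0], "spin": 0}, {"dp": [0, 0, -3], "spin": 0}, {"dp": [1, 0, -5], "spin": 0}, {"dp": [2, 0, -20], "spin": 0}, {"dp": [0, 0, -40], "spin": 0}])

```text
clock: 9.45
position: [0.4585, 0.0756, 0.2571]
ee_rot: [0.576, 0.817, -0.001, -0.002]
ft_force: [0.6, -0.6, 0.6]
grip_width: 0.001
grasp_force: 0.0
```

>>> arm_command(plan=[{"dp": [20, 0, -45], "spin": 0}, {"dp": [40, 0, -30], "spin": 0}, {"dp": [40, 0, -10], "spin": 0}, {"dp": [40, 0, 0], "spin": 0}, {"dp": [0, 0, 0], "spin": 0}])

```text
clock: 9.95
position: [0.4103, 0.2124, 0.3441]
ee_rot: [0.574, 0.819, 0.001, 0.0]
ft_force: [0.1, -0.0, -0.4]
grip_width: -0.0
grasp_force: 0.0
```

Run:
```python
from h import *
XZ()
for c in ["scene","top"]:
    im=viewer.camera(c); cv2.imwrite(f"pics/end_{c}.png",im)
    for t in ["flap","flap_step","flap_edge","pen_3","cassette_2"]:
        print(c,t,[(np.round(x["position"],3).tolist(),round(x["score"],2)) for x in finder.find_in(c,t)[:2]])
for s in (0,.013): print("model shut step",s,world(Q,flap(0,.07,0,.002,-.0065+s)).round(3),world(Q,flap(0,.055,0,.002,-.0065+s)).round(3))
```

```text
t 9.95 leadX mm -64.2 Y -0.8 tipZ 171.1 F [ 0.1 -0.  -0.4]
scene flap [([0.457, 0.087, 0.024], 0.71)]
scene flap_step [([0.456, 0.083, 0.016], 0.75), ([0.54, 0.114, 0.014], 0.18)]
scene flap_edge [([0.459, 0.085, 0.018], 0.65)]
scene pen_3 [([0.539, 0.114, 0.016], 0.88), ([0.676, 0.138, 0.052], 0.57)]
scene cassette_2 [([0.526, -0.014, 0.008], 0.67), ([0.648, 0.074, 0.006], 0.47)]
top flap [([0.456, 0.085, 0.02], 0.87), ([0.456, 0.088, 0.02], 0.2)]
top flap_step [([0.462, 0.087, 0.021], 0.66)]
top flap_edge [([0.458, 0.087, 0.019], 0.98)]
top pen_3 [([0.536, 0.122, 0.011], 0.88)]
top cassette_2 [([0.532, -0.008, 0.009], 0.75), ([0.537, 0.123, 0.008], 0.49)]
model shut step 0 [[0.46  0.077 0.019]] [[0.455 0.091 0.019]]
model shut step 0.013 [[0.465 0.064 0.019]] [[0.46  0.078 0.019]]
```

The released flap reads z≈0.02 m in both cameras. Untucked, it would have sprung to about 0.06, so it is tucked. The pen and cassette are where they were.

```bash
python3 -c "
from h import *
print(manip.hand_in())"
```

```text
the job is handed in; nothing more can be done
None
```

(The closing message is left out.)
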